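# Vent the measuring cell and hold the probe in its guide

## Task

Open the measuring cell's vent by turning its captive cap a quarter turn counterclockwise (seen from above), as far as its open stop. Then take the probe from its stand by the square head and lower the rod, upright, down the middle of the cell's guide hole without the probe ever touching the cell, until the dark ring mark on the rod is level with the rim of the guide collar. Finish while still holding the probe there, centred and still, and leave the other things on the bench where they are.

Things in the scene. Friction and masses are not known exactly. Their poses are not given: they have to be found in the camera images.
- cell: Measuring cell, fixed: hollow grey box, steel base 100 (x) x 164 (y) mm, aluminium lid with its top 88 mm above the bench. Origin at the centre of its underside; z up; turned up to 26 degrees about z, stands left or right. On the lid, at its own y = +36 mm, the round steel guide collar; at y = -36 mm the black vent cap. Inner floor 14 mm above the bench.
- guide_rim (a point): Centre of the guide hole at the upper rim of the collar, 100 mm above the bench; axes as the cell's (z up, along the bore). Collar 36 mm outside diameter, stands 12 mm above the lid. Bore 24 mm in diameter, vertical, 22 mm long, and open to the hollow cell below.
- vent_cap (a joint): Turn of the captive vent cap about its vertical axis, rad: 0 closed (grip bar along the cell's x axis), grows counterclockwise seen from above, open stop at 1.6 (bar along the cell's y axis). Starts between 0 and 0.25. Stays where it is left; friction torque about 0.04 N m. It does not rise as it turns.
- vent_cap_top (a point): On the cap's axis, at the top of its grip bar, 122 mm above the bench; turns with the cap, x axis along the bar. The bar is 34 mm long, 10 mm thick and 18 mm high, with upright faces, on the cap's 38 mm round ribbed skirt (skirt top 104 mm above the bench). Grip the bar across its 10 mm from above.
- stand: Parking stand, fixed: steel base 90 x 100 x 10 mm, two round posts at its y = +-36 mm, aluminium top plate 50 (x) x 90 (y) x 8 mm, its top 105 mm above the bench, with a 16 mm through hole at the centre. Origin at the centre of its underside; z up; on the side of the bench where the cell is not. Tall cabinets stand close behind the work: keep hand and arm short of x = 0.60 m there.
- probe: Loose probe, about 80 g: grey square head 24 x 24 x 48 mm (6 mm dark stub on top), and below it a straight steel rod, 10 mm diameter, 85 mm long. Origin at the centre of the head's underside; z up along the rod's axis; x and y square to the head's faces. It hangs upright through the stand's hole, head resting on the plate: origin starts 105 mm above the bench.
- probe_tip (a point): Centre of the rod's lower end, 85 mm below the probe's origin.
- probe_mark (a point): Centre of the dark ring mark (2 mm wide) on the rod, 45 mm above the tip, 40 mm below the probe's origin.
- bottle_small: Bystander: small white screw-cap bottle, 36 mm diameter, 75 mm high, loose, stands between the cell and the stand. Origin at its underside.
- petri: Bystander: clear petri dish, 62 mm diameter, 14 mm high, loose, behind the bottle. Origin at its underside.
- beaker: Bystander: glass beaker, 59 mm diameter, 72 mm high, loose, at the back left. Origin at its underside.
There are look-alikes about, which are no part of the job. Several things have the shape of the probe; the one meant has the colours described above.

How it is judged:
On the way, in this order (a step that is already met when the one before it is completed fails the run):
1. the vent cap is turned open (value of joint vent_cap above 1.25 rad), for 0.2 s.
2. the probe is lifted out of the stand, its tip above the stand's top plate and carried by the fingers (height (world z) of probe_tip above 0.106 m and contact force between probe and the fingers above 1 N), for 0.1 s.
At the end, for the whole second after the job is handed in: The cap reads over 1.25 rad; the fingers alone hold the probe still, clear of the cell, its ring mark within 10 mm of the collar rim's height, mark and tip both within 4.5 mm of the hole's axis (a centred rod has a 7 mm gap), leaning under 0.09 rad (value of joint vent_cap above 1.25 rad and z of probe_mark in the frame of guide_rim between -0.01 and 0.01 m and horizontal distance between each of probe_mark, probe_tip and guide_rim below 0.0045 m and angle between probe's own z axis and vertical below 0.09 rad and linear speed of probe below 0.02 m/s and contact force between probe and the fingers above 1 N and contact force between probe and cell below 0.3 N); the arm keeps its last pose, push and grip.
It fails at once if the probe touches the cell (contact force between probe and cell above 0.3 N).
It fails at once if the rod enters the guide hole before the vent is open (z of probe_tip in the frame of guide_rim below -0.003 m and horizontal distance between probe_tip and guide_rim below 0.012 m and value of joint vent_cap below 1.2 rad).
It fails at once if a bystander is moved (distance of any of bottle_small, petri, beaker from where it was at the start of the episode above 0.02 m).
It also fails if it takes over 72 s, if anything falls off the work surface, if the arm or the gripper's body presses on something with over 40 N, if the wrist force passes 120 N, or if a joint passes its speed limit or range.

## Robot

A 6-joint arm with a two-finger parallel gripper is mounted at the origin on a cart in front of the work surface, level with it; the furniture and walls round the work are solid. World frame = base frame: x ahead of the robot, y to its left, z up, the work surface at z = 0. Lengths are in m, angles in rad, forces in N, time in s.
With the tool pointing down it reaches from about 0.25 to 0.725 m from the base axis. Payload 4 kg.
Tool frame: the origin (TCP) lies midway between the tips of the shut fingers; the grasp point (between the pads) lies 19 mm behind it; z points along the fingers, y is the line along which they close (so a half turn about z gives the same grasp; the last joint's range is limited). The gripper opens to 85 mm and grips with 20 to 120 N. Pads are 22 mm wide; open, the fingers measure 114 mm over their backs; the gripper's body (76 mm by 85 mm) begins 54 mm behind the grasp point. The pads swing forward as they close: fully open they stand 13 mm farther back than shut.
Start: joints at [-1.34, 0.241, 0.005, 1.335, 0, 1.571], TCP at [0.114, -0.487, 0.231] pointing down, gripper open.
Joint ranges: [-2.72, 2.72], [-1.05, 1.87], [-1.09, 1.28], [-1.99, 2.15], [-1.42, 1.44], [-3.14, 3.14]. Speed limits (rad/s): [2.79, 2.79, 3.14, 3.14, 3.14, 3.14].

## Interface

Orientations are given as a unit quaternion [x, y, z, w].
In Python, from workcell import get_obs, camera, job_done, silhouettes gives the robot as it stands. The module is installed in compiled form; this text tells all that it offers.
- The arm moves only by the tool drive_tool, never from a script. Its argument "increments" is a list of rows, each a list of 3 entries, a list of its own where there are three numbers: the shift along the world's x, y, z in mm, then the turn, a rotation vector about the world's x, y, z in degrees, then the opening, from 0 (shut) to 1 (fully open). A call has 1 to 8 rows; each row shifts and turns the commanded pose from where the row before left it; what a row does not reach is not made up. A row lasts 1/12 s, in which the tool goes at most 41.7 mm and 7.16 degrees, less where a joint would pass 70% of its speed; a pose out of reach is approached as far as the arm can. A call is refused whole if a number of a shift passes 41.7 or a number of a turn 7.16, either way. A call with a gripper value outside its range is refused whole. The fingers move at their own pace and stop on an object; the grip force is fixed at half the most. Time passes only in rows, so rows that do not move let the fingers close. It gives the time, the measured TCP pose, the force, the opening and the grip force at its end, in the units of the state.
- get_obs(): the state, without advancing time (a new reading comes with each control period).
- camera(name): name is "side" or "top"; returns a dict with "image" (420x560x3 uint8, red, green, blue), "K" (3x3 intrinsics, pixels), "view" (4x4, takes a point from world to camera coordinates). Camera axes: x right, y down, z forward; pixel columns grow to the right and rows downward; lengths in m; the calibration is good to about 2 mm. A picture is of the moment at which its call begins. There is no depth.
- job_done(): hands the job in; it is judged then, once.
Trained networks look in a picture, given as the dict that the camera call returned (one of the last four; its "shot" number tells which), for a name from the list of things; names that differ only in an ending like _2 or _b are one class to them, and where a whole thing is asked for, a point or a joint stands for the part that bears it (a point fixed in the world has none). Each returns a list of dicts, best first, with "conf" (0 to 1); they miss things now and then, are a little off and sometimes report something else, mostly with a low value. They report only what shows in the picture. A call takes as long as a camera call. They do not tell look-alikes from the thing itself.
- silhouettes(query, picture): "region" (420x560 bool, what is visible of it) and "bbox" ([left, top, right, bottom] in pixels, round what is visible of it).
The state is a dict: "clock": time; "joint_pos": joint angles; "joint_vel": joint speeds; "tau": joint torques, N m; "eef_pos": TCP position; "tool_rot": TCP orientation; "ft_force": force on the tool from outside, world axes, zero at the start; "ft_torque": the same for the moment, N m; "grip_width": finger opening in m; "grasp_force": force on a finger pad.
Only numpy, scipy, OpenCV 4.12 (cv2) and the standard library are available. Lean on these libraries where they do the work, as an engineer would, in place of code of your own. Each camera call takes 0.05 s, during which the arm holds its last target. There are 200 camera calls.

## Working session

There is one attempt and no reset: what is moved stays moved. The work goes in short steps, Python scripts to look and compute and a tool call to move; the robot and the scene stay as the last step left them, time stands still between calls to the robot, and variables do not carry over. Pictures are saved under pics/ and viewed, at most 10 in all, crops included, and the job is handed in when it is done.

Besides the shell and the picture viewer there is one more tool, called by a JSON object that holds its "fn" and its "kwargs". drive_tool: Moves the arm, as the interface text tells. Its arguments: {"type":"object","properties":{"increments":{"type":"array"}},"required":["increments"]}

```bash
mkdir -p pics
cat > h.py <<'E'
import numpy as np,cv2
from workcell import get_obs,camera,silhouettes
def save(n,im): cv2.imwrite('pics/'+n,np.ascontiguousarray(im[...,::-1]))
def proj(c,P):
    P=np.atleast_2d(P); q=(c['view'][:3,:3]@P.T).T+c['view'][:3,3]; u=(c['K']@q.T).T; return u[:,:2]/u[:,2:]
def ray(c,uv):
    R=c['view'][:3,:3];t=c['view'][:3,3]; d=R.T@np.linalg.inv(c['K'])@np.array([uv[0],uv[1],1.]); return -R.T@t,d/np.linalg.norm(d)
def at(c,uv,z):
    o,d=ray(c,uv); return o+d*(z-o[2])/d[2]
def tri(ps):
    A=np.zeros((3,3));b=np.zeros(3)
    for c,uv in ps:
        o,d=ray(c,uv);M=np.eye(3)-np.outer(d,d);A+=M;b+=M@o
    return np.linalg.solve(A,b)
E
python3 - <<'E'
from h import *
np.set_printoptions(precision=4,suppress=True)
o=get_obs();print(o['clock'],o['eef_pos'],o['tool_rot'],o['grip_width'])
for n in('top','side'):
    c=camera(n);save(n+'0.png',c['image']);print(n,-c['view'][:3,:3].T@c['view'][:3,3],c['K'][0,0])
    for q in('cell','guide_rim','vent_cap','stand','probe','bottle_small','petri','beaker'):
        try:
            for s in silhouettes(q,c): 
                if s['conf']>.2: print(q,round(s['conf'],2),s['bbox'])
        except Exception as e: print(q,e)
E
```

```text
0.0 [ 0.1143 -0.4861  0.2304] [ 0.9933  0.1152 -0.0001 -0.001 ] 0.08548520985168029
top [0.3758 0.0124 1.2466] 446.14185713168956
cell 0.64 [187.4, 205.5, 252.3, 247.5]
guide_rim 0.84 [187.9, 204.5, 252.1, 242.3]
vent_cap 0.72 [226.3, 214.2, 241.2, 230.2]
stand 0.96 [315.2, 206.3, 361.2, 237.0]
stand 0.71 [186.1, 202.4, 253.2, 246.4]
probe 0.75 [407.4, 221.1, 428.3, 234.4]
bottle_small 0.43 [264.7, 238.2, 281.2, 249.6]
petri 0.92 [266.0, 191.8, 289.4, 211.5]
beaker 0.68 [124.4, 191.6, 156.1, 214.9]
side [ 0.0378 -0.9481  0.6173] 413.35337929002225
guide_rim 0.83 [236.6, 180.6, 273.8, 232.5]
vent_cap 0.44 [254.3, 188.7, 265.3, 201.2]
vent_cap 0.4 [235.9, 173.7, 254.0, 184.8]
stand 0.55 [237.6, 181.6, 276.6, 233.6]
probe 0.77 [265.2, 210.9, 278.1, 252.1]
probe 0.67 [345.2, 260.6, 359.1, 314.7]
probe 0.64 [303.7, 214.3, 318.4, 260.7]
bottle_small 0.68 [254.7, 219.5, 265.7, 242.4]
petri 0.52 [288.5, 228.2, 300.2, 238.4]
beaker 0.79 [237.8, 170.5, 251.3, 183.4]
beaker 0.22 [249.5, 188.5, 267.2, 197.9]
```

Run:
```python
from h import *
for n,(x0,y0,x1,y1) in(('top',(100,170,460,270)),('side',(220,140,400,330))):
    im=cv2.imread(f'pics/{n}0.png')[y0:y1,x0:x1]
    k=min(800//im.shape[1],600//im.shape[0]); k= k if k>=2 else 2
    cv2.imwrite(f'pics/{n}0z.png',cv2.resize(im,None,fx=k,fy=k,interpolation=cv2.INTER_CUBIC));print(n,k)
```

```text
top 2
side 3
```

View pics/top0z.png

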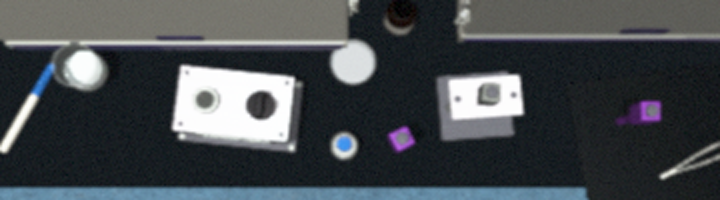

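View pics/side0z.png

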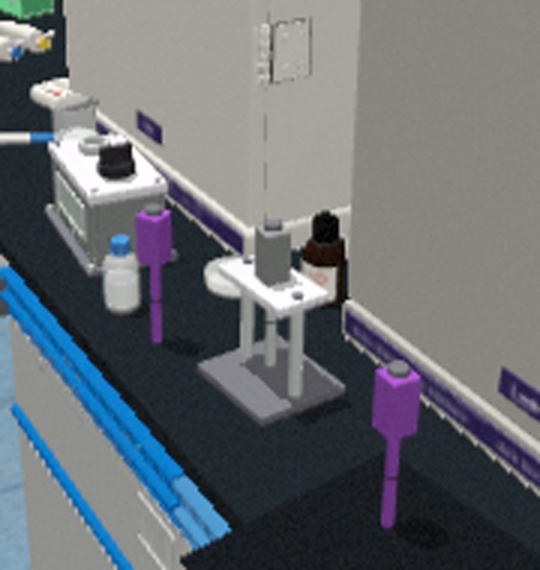

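The top view shows the cell on the left: lid at crop ~(174–296, 66–142), collar ~(205,99), cap ~(261,105). The stand with the grey probe is at ~(489,93). Two purple probe-shaped decoys are at ~(401,138) and ~(650,111). The side view confirms the grey one hangs in the stand. Next I measure.

Run:
```python
from h import *
np.set_printoptions(precision=4,suppress=True)
C={n:[camera(n) for _ in range(4)] for n in('top','side')}
for n in C:
    m=np.mean([c['image'].astype(float) for c in C[n]],0).astype(np.uint8); np.save(n+'1.npy',m)
t=C['top'][0]; s=C['side'][0]
import pickle; pickle.dump({k:{q:v[0][q] for q in('K','view')} for k,v in C.items()},open('cal.pkl','wb'))
T=np.load('top1.npy')
def white(box,th=170):
    x0,y0,x1,y1=box;g=cv2.cvtColor(T[y0:y1,x0:x1],cv2.COLOR_RGB2GRAY)
    b=cv2.resize(g,None,fx=8,fy=8,interpolation=cv2.INTER_CUBIC)
    _,m=cv2.threshold(b,th,255,0); cs,_=cv2.findContours(m,cv2.RETR_EXTERNAL,2)
    c=max(cs,key=cv2.contourArea); r=cv2.minAreaRect(cv2.convexHull(c)); p=cv2.boxPoints(r)
    return (p+.5)/8-.5+[x0,y0]
for nm,box,z in(('cell',(180,198,258,250),.088),('stand',(312,200,366,242),.105)):
    p=white(box); P=np.array([at(t,u,z) for u in p]); e=np.diff(P[:3],axis=0)
    print(nm,'centre',P.mean(0),'sides',np.linalg.norm(e,axis=1),'ang',np.degrees(np.arctan2(e[:,1],e[:,0])))
o=np.concatenate([cv2.resize(T[205:245,185:255],(700,400),interpolation=3)[:, :700]],0); save('cellz.png',o)
a=cv2.resize(np.load('side1.npy')[170:240,230:280],(400,560),interpolation=3);b=cv2.resize(T[195:245,310:370],(400,333),interpolation=3)
b=cv2.copyMakeBorder(b,0,227,0,0,cv2.BORDER_CONSTANT);save('mix.png',np.hstack([a,b]))
for n,c in(('top',t),('side',s)):
  for q in('probe','bottle_small','vent_cap'):
    for d in silhouettes(q,C[n][-1]):
        if d['conf']>.3: 
            ys,xs=np.nonzero(d['region']); print(n,q,round(d['conf'],2),d['bbox'],xs.mean(),ys.mean(),at(c,(xs.mean(),ys.mean()),.13)[:2])
```

```text
cell centre [0.5156 0.1572 0.088 ] sides [0.0917 0.1528] ang [ -4.9572 -96.5386]
stand centre [ 0.5236 -0.1698  0.105 ] sides [0.0943 0.0543] ang [ -85.5148 -177.1421]Traceback (most recent call last):
  File "<stdin>", line 23, in <module>
ValueError: only the last four pictures can be asked about
```

View pics/cellz.png

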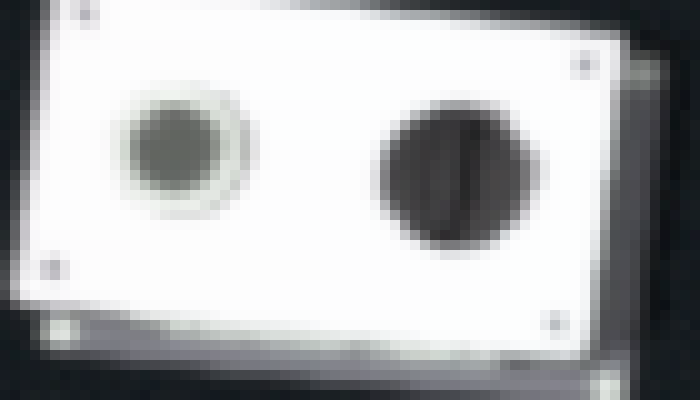

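View pics/mix.png

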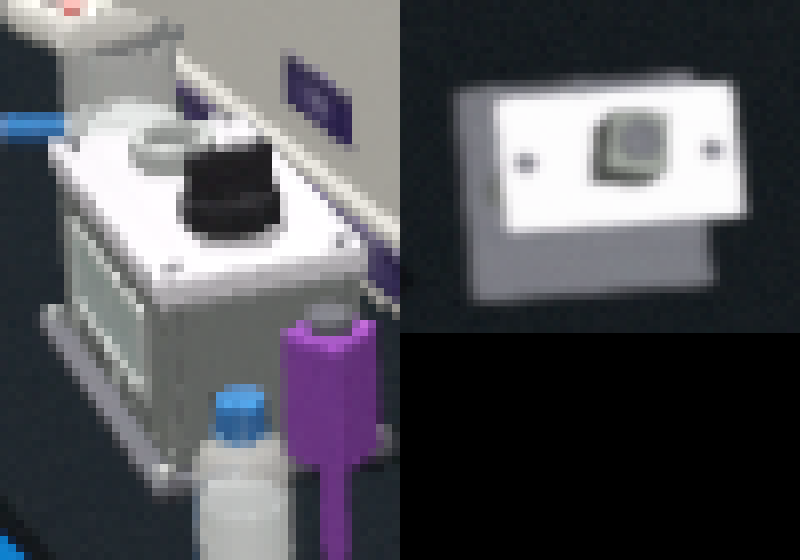

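Collar bore in the crop is at ~(176,147), cap disc at ~(459,176) with its bar nearly along the cell's x. The side view shows the cap bar at ~(230,170). I'll compute the centres.

Run:
```python
from h import *
import pickle
np.set_printoptions(precision=4,suppress=True)
cal=pickle.load(open('cal.pkl','rb'));t,s=cal['top'],cal['side']
T=cv2.cvtColor(np.load('top1.npy'),cv2.COLOR_RGB2GRAY)
def dark(box,th):
    x0,y0,x1,y1=box;b=cv2.resize(T[y0:y1,x0:x1],None,fx=10,fy=10,interpolation=3)
    cs,_=cv2.findContours((b<th).astype(np.uint8),0,2);c=max(cs,key=cv2.contourArea)
    e=cv2.fitEllipse(c);return (np.array(e[0])+.5)/10-.5+[x0,y0],np.array(e[1])/10
for th in(150,180):
    r,sz=dark((195,211,211,229),th);k,ks=dark((221,212,241,232),th)
    R=at(t,r,.100);K=at(t,k,.100);d=R-K
    print(th,'rim',r,sz,R,'cap',k,ks,K,'dist',np.linalg.norm(d),'yaw',np.degrees(np.arctan2(d[1],d[0]))-90)
def S(x,y):return np.array([(x+.5)/8-.5+230,(y+.5)/8-.5+170])
# side: collar rim ellipse centre (171,147)/8 ; cap bar top centre (229,148)
print('side rim',at(s,S(171,142),.1),'tri',tri([(t,r),(s,S(171,142))]))
print('side cap bar top',at(s,S(229,145),.122),'tri',tri([(t,k),(s,S(229,185))]))
# probe head top (zoom 6.667, origin 310,195)
u=np.array([(635+.5-400)/6.667-.5+310,(142+.5)/6.667-.5+195]);print('head top',at(t,u,.153))
c=camera('side')
for d in silhouettes('probe',c):
    print(d['conf'],d['bbox'])
    ys,xs=np.nonzero(d['region']);top=ys.min();
    print(at(s,(xs[ys<top+8].mean(),top+4),.153))
for p in([.5236,-.17,.153],[.5236,-.17,.105],[.5236,-.17,.159]):print(proj(t,p),proj(s,p))
```

```text
150 rim [202.0536 219.2721] [8.1672 8.4545] [0.5214 0.1927 0.1   ] cap [230.1599 222.2183] [14.1999 14.5644] [0.5137 0.1198 0.1   ] dist 0.07324654885161701 yaw -6.067215781668949
180 rim [202.2149 219.2907] [8.485  9.4778] [0.5214 0.1922 0.1   ] cap [230.1117 222.1569] [14.3594 15.3953] [0.5138 0.1199 0.1   ] dist 0.07268258174777041 yaw -5.948739716754844
side rim [0.5137 0.1816 0.1   ] tri [0.5205 0.1937 0.0943]
side cap bar top [0.5116 0.1198 0.122 ] tri [0.5121 0.1199 0.1053]
head top [ 0.5229 -0.1686  0.153 ]
0.76 [304.6, 212.9, 318.0, 260.5]
[ 0.5162 -0.1778  0.153 ]
0.75 [265.7, 210.5, 275.9, 254.5]
[ 0.4407 -0.1101  0.153 ]
0.65 [343.1, 259.3, 359.5, 313.6]
[ 0.4804 -0.3941  0.153 ]
[[345.374  215.5808]] [[311.2782 215.0729]]
[[342.3335 218.0728]] [[310.9528 232.0042]]
[[345.7726 215.2541]] [[311.3198 212.9078]]
```

{"fn": "drive_tool", "kwargs": {"increments": [[[16.6,25.3,0],[0,0,6.75],1],[[16.6,25.3,0],[0,0,6.75],1],[[16.6,25.3,0],[0,0,6.75],0.7],[[16.6,25.3,0],[0,0,6.75],0.7],[[16.6,25.3,0],[0,0,6.75],0.5],[[16.6,25.3,0],[0,0,6.75],0.5],[[16.6,25.3,0],[0,0,6.75],0.5],[[16.6,25.3,0],[0,0,6.75],0.5]]}}

```text
clock: 2.07
eef_pos: [0.2477, -0.2831, 0.2315]
tool_rot: [0.831, 0.556, 0.0, 0.0]
ft_force: [0.7, 0.1, 0.4]
grip_width: 0.0428
grasp_force: 0.0
```

```bash
python3 -c "
from h import *
o=get_obs();print(o['clock'],o['joint_pos'],o['eef_pos'],o['grip_width'])"
```

```text
2.0667 [-8.52081559e-01 -6.52874069e-03 -2.78967667e-01  1.29770647e+00
  8.76744953e-05  1.11087841e+00] [ 0.2476904  -0.28310016  0.23147613] 0.04279454847131859
```

{"fn": "drive_tool", "kwargs": {"increments": [[[16.6,25.2,0],[0,0,6.7],0.5],[[16.6,25.2,0],[0,0,6.7],0.5],[[16.6,25.2,0],[0,0,6.7],0.5],[[16.6,25.2,0],[0,0,6.7],0.5],[[16.6,25.2,0],[0,0,6.7],0.5],[[16.6,25.2,0],[0,0,6.7],0.5],[[16.6,25.2,0],[0,0,6.7],0.5],[[16.6,25.2,0],[0,0,6.7],0.5]]}}

```text
clock: 2.73
eef_pos: [0.3806, -0.0813, 0.2316]
tool_rot: [0.491, 0.871, 0.0, 0.0]
ft_force: [1.0, -0.5, -0.1]
grip_width: 0.0427
grasp_force: 0.0
```

{"fn": "drive_tool", "kwargs": {"increments": [[[16.6,25.2,0],[0,0,6.7],0.5],[[16.6,25.2,0],[0,0,6.7],0.5],[[16.6,25.2,0],[0,0,6.7],0.5],[[16.6,25.2,0],[0,0,6.7],0.5],[[16.6,25.2,0],[0,0,6.7],0.5],[[16.6,25.2,0],[0,0,6.7],0.5],[[16.6,25.2,0],[0,0,6.7],0.5],[[16.6,25.2,0],[0,0,6.7],0.5]]}}

```text
clock: 3.4
eef_pos: [0.5134, 0.1203, 0.2313]
tool_rot: [0.046, 0.999, -0.0, 0.0]
ft_force: [1.1, -1.0, -0.1]
grip_width: 0.0426
grasp_force: 0.0
```

{"fn": "drive_tool", "kwargs": {"increments": [[[0,0,-30],[0,0,0],0.5],[[0,0,-30],[0,0,0],0.5],[[0,0,-20],[0,0,0],0.5],[[0,0,0],[0,0,0],0.5],[[0,0,0],[0,0,0],0.5]]}}

```text
clock: 3.82
eef_pos: [0.5119, 0.1187, 0.1505]
tool_rot: [0.049, 0.999, -0.0, -0.001]
ft_force: [0.2, -0.2, 0.3]
grip_width: 0.0425
grasp_force: 0.0
```

Run:
```python
from h import *
o=get_obs();print(o['clock'],o['joint_pos'],o['eef_pos'],o['tool_rot'],o['grip_width'])
c=camera('side');save('a.png',cv2.resize(c['image'][120:240,200:330],None,fx=4,fy=4,interpolation=3))
```

```text
3.8167 [ 2.27854050e-01  3.41317222e-01 -7.27505957e-02  1.15975713e+00
 -4.33963650e-06  3.25116149e-01] [0.51185673 0.11868845 0.15049499] [ 4.86118239e-02  9.98816598e-01 -4.15457321e-04 -1.45620454e-03] 0.04251601333344797
```

View pics/a.png

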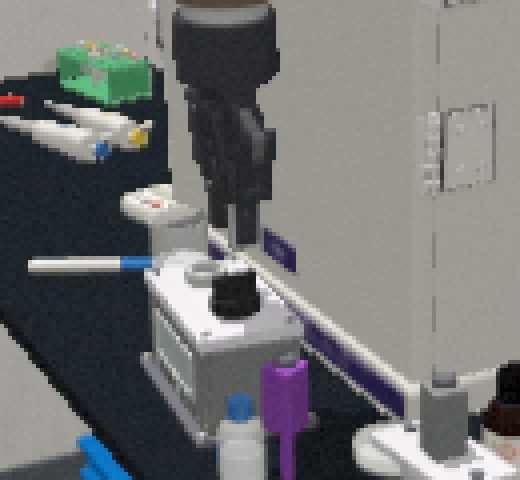

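The gripper hangs straight over the cap with the fingers astride the bar. I'll descend and close.

{"fn": "drive_tool", "kwargs": {"increments": [[[1,1.8,-14],[0,0,0],0.5],[[0,0,-14],[0,0,0],0.5],[[0,0,-14],[0,0,0],0.5],[[0,0,0],[0,0,0],0.3],[[0,0,0],[0,0,0],0],[[0,0,0],[0,0,0],0],[[0,0,0],[0,0,0],0],[[0,0,0],[0,0,0],0]]}}

```text
clock: 4.53
eef_pos: [0.5151, 0.1214, 0.1114]
tool_rot: [0.049, 0.999, 0.001, 0.002]
ft_force: [-1.0, 1.5, 6.6]
grip_width: 0.0083
grasp_force: 62.5
```

{"fn": "drive_tool", "kwargs": {"increments": [[[0,0,0],[0,0,0],0],[[0,0,0],[0,0,0],0],[[0,0,0],[0,0,0],0],[[0,0,0],[0,0,0],0]]}}

```text
clock: 4.87
eef_pos: [0.5151, 0.1213, 0.1114]
tool_rot: [0.049, 0.999, 0.001, 0.002]
ft_force: [-1.4, 1.9, 6.5]
grip_width: 0.0083
grasp_force: 62.5
```

{"fn": "drive_tool", "kwargs": {"increments": [[[0,0,1],[0,0,5],0],[[0,0,0],[0,0,5],0],[[0,0,0],[0,0,6],0],[[0,0,0],[0,0,6],0],[[0,0,0],[0,0,6],0],[[0,0,0],[0,0,6],0],[[0,0,0],[0,0,6],0],[[0,0,0],[0,0,6],0]]}}

```text
clock: 5.53
eef_pos: [0.5146, 0.1231, 0.1115]
tool_rot: [-0.349, 0.937, 0.002, 0.002]
ft_force: [-1.1, 7.0, 2.5]
grip_width: 0.008
grasp_force: 61.8
```

{"fn": "drive_tool", "kwargs": {"increments": [[[0,0,0],[0,0,6],0],[[0,0,0],[0,0,6],0],[[0,0,0],[0,0,6],0],[[0,0,0],[0,0,6],0],[[0,0,0],[0,0,6],0],[[0,0,0],[0,0,5],0],[[0,0,0],[0,0,5],0],[[0,0,0],[0,0,0],0]]}}

```text
clock: 6.2
eef_pos: [0.5131, 0.1239, 0.1115]
tool_rot: [-0.648, 0.762, 0.003, 0.002]
ft_force: [-4.2, 9.0, 3.7]
grip_width: 0.0081
grasp_force: 62.1
```

{"fn": "drive_tool", "kwargs": {"increments": [[[0,0,0],[0,0,4],0],[[0,0,0],[0,0,0],0],[[0,0,0],[0,0,0],0],[[0,0,0],[0,0,0],0]]}}

```text
clock: 6.53
eef_pos: [0.513, 0.1239, 0.1115]
tool_rot: [-0.673, 0.74, 0.003, 0.002]
ft_force: [-4.2, 9.8, 3.5]
grip_width: 0.008
grasp_force: 62.2
```

{"fn": "drive_tool", "kwargs": {"increments": [[[0,0,0],[0,0,0],0.4],[[0,0,0],[0,0,0],0.4],[[0,0,0],[0,0,0],0.4],[[0,0,0],[0,0,0],0.4],[[0,0,30],[0,0,0],0.4],[[0,0,40],[0,0,0],0.5],[[0,0,40],[0,0,0],0.5]]}}

```text
clock: 7.12
eef_pos: [0.5128, 0.1199, 0.2205]
tool_rot: [-0.672, 0.741, 0.001, -0.002]
ft_force: [0.1, 0.3, 0.5]
grip_width: 0.0429
grasp_force: 0.0
```

Run:
```python
from h import *
T=np.mean([camera('top')['image'].astype(float) for _ in range(6)],0).astype(np.uint8)
c=camera('side')
a=cv2.resize(T[203:235,325:365],(700,560),interpolation=3);save('p.png',a)
```

```text
(no output)
```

View pics/p.png

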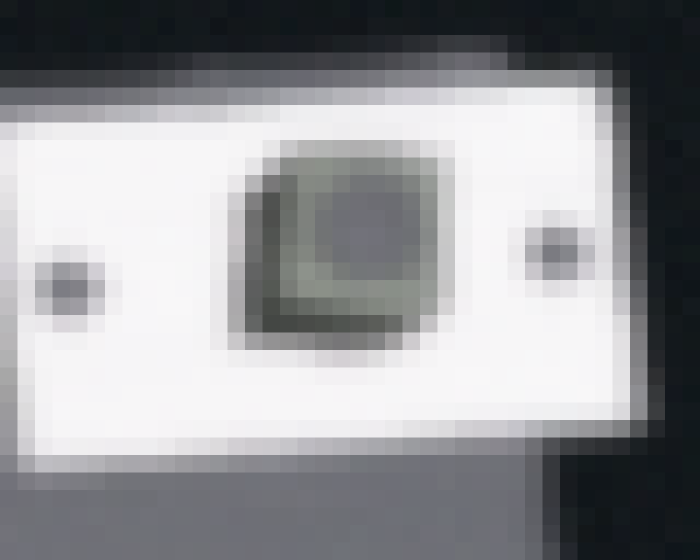

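Stub top is at ~(367,228) in the crop and the plate screws at (70,288) and (552,253), so the stand yaw is about +4°. The head is nearly square to the world axes. Moving over it.

{"fn": "drive_tool", "kwargs": {"increments": [[[1.3,-36,0],[0,0,1],0.55],[[1.3,-36,0],[0,0,1],0.55],[[1.3,-36,0],[0,0,1],0.55],[[1.3,-36,0],[0,0,1],0.55],[[1.3,-36,0],[0,0,1],0.55],[[1.3,-36,0],[0,0,1],0.55],[[1.3,-36,0],[0,0,1],0.55],[[1.3,-37,0],[0,0,0.5],0.55]]}}

```text
clock: 8.13
eef_pos: [0.5229, -0.1698, 0.2184]
tool_rot: [0.719, -0.695, -0.002, 0.001]
ft_force: [0.7, 0.8, 0.1]
grip_width: 0.0469
grasp_force: 0.0
```

{"fn": "drive_tool", "kwargs": {"increments": [[[0,0,-10],[0,0,0],0.55],[[0,0,-10],[0,0,0],0.55],[[0,0,0],[0,0,0],0.55],[[0,0,0],[0,0,0],0.55],[[0,0,0],[0,0,0],0.55]]}}

```text
clock: 8.55
eef_pos: [0.5239, -0.1669, 0.1998]
tool_rot: [0.72, -0.694, -0.001, 0.0]
ft_force: [0.1, 0.3, 0.1]
grip_width: 0.0467
grasp_force: 0.0
```

Run:
```python
from h import *
o=get_obs();print(o['clock'],o['joint_pos'],o['eef_pos'],o['tool_rot'],o['grip_width'])
c=camera('side');save('b.png',cv2.resize(c['image'][130:280,250:390],None,fx=4,fy=4,interpolation=3))
```

```text
8.55 [-3.08452485e-01  3.55230360e-01  8.05318867e-02  1.29754229e+00
  1.92466289e-04 -1.91485053e+00] [ 0.52394891 -0.16688037  0.1998321 ] [ 7.19580958e-01 -6.94408176e-01 -6.90067343e-04  2.33807038e-04] 0.04673464586047519
```

View pics/b.png

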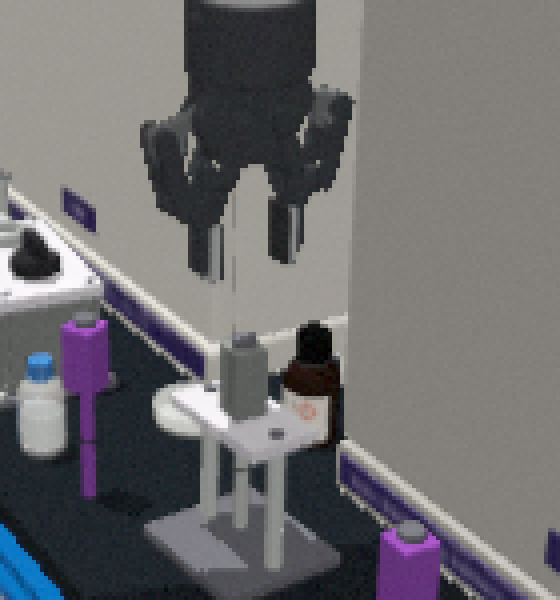

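The cap bar now points along the cell's y (open), and the fingers straddle the head. Descending.

{"fn": "drive_tool", "kwargs": {"increments": [[[-0.5,-2.5,-20],[0,0,0],0.55],[[0,0,-25],[0,0,0],0.55],[[0,0,-25],[0,0,0],0.55],[[0,0,-15],[0,0,0],0.55],[[0,0,0],[0,0,0],0.55],[[0,0,0],[0,0,0],0.55]]}}

```text
clock: 9.1
eef_pos: [0.5235, -0.1699, 0.1153]
tool_rot: [0.719, -0.695, -0.001, 0.0]
ft_force: [-0.3, 0.0, -0.4]
grip_width: 0.0472
grasp_force: 0.0
```

{"fn": "drive_tool", "kwargs": {"increments": [[[0,0,0],[0,0,0],0.3],[[0,0,0],[0,0,0],0.2],[[0,0,0],[0,0,0],0],[[0,0,0],[0,0,0],0],[[0,0,0],[0,0,0],0],[[0,0,0],[0,0,0],0],[[0,0,0],[0,0,0],0],[[0,0,0],[0,0,0],0]]}}

```text
clock: 9.77
eef_pos: [0.5252, -0.1711, 0.1174]
tool_rot: [0.719, -0.695, 0.002, -0.001]
ft_force: [0.3, 1.0, 6.5]
grip_width: 0.0235
grasp_force: 59.5
```

{"fn": "drive_tool", "kwargs": {"increments": [[[0,0,5],[0,0,0],0],[[0,0,15],[0,0,0],0],[[0,0,20],[0,0,0],0],[[0,0,25],[0,0,0],0],[[0,0,25],[0,0,0],0],[[0,0,25],[0,0,0],0],[[0,0,15],[0,0,0],0],[[0,0,0],[0,0,0],0]]}}

```text
clock: 10.43
eef_pos: [0.5255, -0.1716, 0.2495]
tool_rot: [0.719, -0.695, 0.003, -0.002]
ft_force: [-0.6, -0.7, -1.2]
grip_width: 0.0231
grasp_force: 58.8
```

{"fn": "drive_tool", "kwargs": {"increments": [[[0,0,0],[0,0,0],0],[[0,0,0],[0,0,0],0],[[0,0,0],[0,0,0],0]]}}

```text
clock: 10.68
eef_pos: [0.5226, -0.1705, 0.2434]
tool_rot: [0.719, -0.695, -0.002, 0.001]
ft_force: [0.4, 0.6, -0.6]
grip_width: 0.0235
grasp_force: 58.8
```

Run:
```python
from h import *
o=get_obs();print(o['clock'],o['eef_pos'],o['tool_rot'],o['grip_width'],o['ft_force'])
S=np.mean([camera('side')['image'].astype(float) for _ in range(4)],0).astype(np.uint8); np.save('side2.npy',S)
save('c.png',cv2.resize(S[150:250,270:350],None,fx=6,fy=6,interpolation=3))
```

```text
10.6833 [ 0.52262745 -0.1705175   0.24335282] [ 0.71887117 -0.69514086 -0.00166176  0.00081758] 0.023519376167771926 [ 0.36708359  0.57645154 -0.60212264]
```

View pics/c.png

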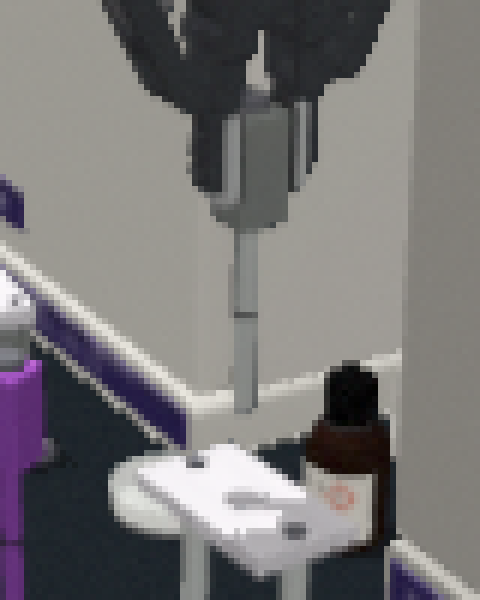

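```bash
cat > m.py <<'E'
from h import *
import sys
np.set_printoptions(precision=3,suppress=True)
def rod(S,c,xy,zs):
    out=[]
    g=cv2.cvtColor(S,cv2.COLOR_RGB2GRAY).astype(float)
    for z in zs:
        u,v=proj(c,[*xy,z])[0]; r=int(round(v)); a=int(round(u))
        w=cv2.resize(g[r-1:r+2,a-10:a+11].mean(0)[None].astype(np.float32),None,fx=10,fy=1,interpolation=1)[0]
        out.append((z,round(u,2),r,g[r,a-6:a+7].astype(int)))
    return out
E
python3 - <<'E'
from m import *
import pickle
c=pickle.load(open('cal.pkl','rb'))['side'];S=np.load('side2.npy')
xy=(.5226,-.1705)
print('tip',proj(c,[*xy,.146]),'mark',proj(c,[*xy,.191]),'du/dx,dy per mm',proj(c,[.5236,-.1705,.17])-proj(c,[*xy,.17]),proj(c,[.5226,-.1695,.17])-proj(c,[*xy,.17]))
for q in rod(S,c,xy,(.22,.21,.2,.18,.17,.16,.155)): print(*q)
# tip/mark rows along rod column
print(cv2.cvtColor(S,cv2.COLOR_RGB2GRAY)[195:224,310])
# bare-eye reference: known rim in same view was u
E
```

```text
tip [[310.991 217.755]] mark [[311.302 201.331]] du/dx,dy per mm [[ 0.348 -0.088]] [[-0.213 -0.155]]
0.22 311.51 190 [157 155 154 104 133 139 137 155 156 156 157 157 156]
0.21 311.44 194 [157 157 156 136 114 134 137 135 155 156 156 157 157]
0.2 311.37 198 [157 157 156 131 120 134 137 133 156 156 157 156 155]
0.18 311.22 205 [156 157 156 154 138 135 136 132 155 156 156 155 156]
0.17 311.16 209 [157 157 155 153 136 134 134 117 154 155 156 155 156]
0.16 311.09 213 [156 156 156 132 134 135 134 105 154 156 156 168 186]
0.155 311.05 215 [182 219 218 205 139 136 134 101 201 196 196 188 182]
[135 133 134 134 134 135 134  82 125 135 135 134 136 134 134 135 135 135
 135 136 136 136 135 123 151 156 155 156 154]
```

```bash
cat >> m.py <<'E'
def meas():
    for _ in range(3): camera('side')
    L=[camera('side') for _ in range(8)];c=L[0];o=get_obs();x,y,z=o['eef_pos']
    g=np.mean([cv2.cvtColor(q['image'],cv2.COLOR_RGB2GRAY).astype(float) for q in L],0)
    r0=[];
    for h0,h1 in((-.028,-.048),(-.056,-.080)):   # relative TCP
        va,vb=[proj(c,[x,y,z+h])[0,1] for h in(h0,h1)]; res=[]
        for r in range(int(np.ceil(va)),int(vb)+1):
            uc=proj(c,[x,y,z+(h0+(h1-h0)*(r-va)/(vb-va))])[0,0]; a=int(round(uc)); 
            cols=np.arange(a-6,a+7); row=g[r,cols]; bg=np.median(np.r_[row[:2],row[-3:]]); w=np.abs(row-bg); w[w<8]=0
            res.append((w@cols)/w.sum()-uc)
        r0.append((np.mean(res),np.std(res),len(res)))
    print('t',round(o['clock'],2),'tcp',o['eef_pos'],'rot',o['tool_rot'],'du upper,lower',np.array(r0))
E
python3 -c "
from m import *
meas()"
```

```text
t 11.43 tcp [ 0.524 -0.171  0.245] rot [ 0.719 -0.695  0.    -0.   ] du upper,lower [[-0.629  0.361  7.   ]
 [-1.452  0.14   9.   ]]
```

{"fn": "drive_tool", "kwargs": {"increments": [[[0,0,0],[0,0,-6.9],0],[[0,0,0],[0,0,-6.9],0],[[0,0,0],[0,0,-6.9],0],[[0,0,0],[0,0,-6.9],0],[[0,0,0],[0,0,-6.9],0],[[0,0,0],[0,0,-6.9],0],[[0,0,0],[0,0,-6.9],0],[[0,0,0],[0,0,-6.9],0]]}}

```text
clock: 12.1
eef_pos: [0.5237, -0.1708, 0.2453]
tool_rot: [-0.312, 0.95, -0.0, 0.0]
ft_force: [-0.1, 1.0, -0.9]
grip_width: 0.0233
grasp_force: 58.6
```

{"fn": "drive_tool", "kwargs": {"increments": [[[0,0,0],[0,0,-6.9],0],[[0,0,0],[0,0,-6.9],0],[[0,0,0],[0,0,-6.9],0],[[0,0,0],[0,0,-6.9],0],[[0,0,0],[0,0,-6.9],0],[[0,0,0],[0,0,0],0],[[0,0,0],[0,0,0],0],[[0,0,0],[0,0,0],0]]}}

```text
clock: 12.77
eef_pos: [0.5237, -0.1708, 0.2453]
tool_rot: [-0.021, 1.0, 0.0, 0.0]
ft_force: [0.2, -0.1, -0.6]
grip_width: 0.0234
grasp_force: 58.7
```

```bash
python3 -c "
from m import *
meas()"
```

```text
t 13.32 tcp [ 0.524 -0.171  0.245] rot [-0.019  1.    -0.    -0.   ] du upper,lower [[0.048 0.334 7.   ]
 [1.165 0.31  9.   ]]
```

{"fn": "drive_tool", "kwargs": {"increments": [[[0,0,0],[0,0,-6.9],0],[[0,0,0],[0,0,-6.9],0],[[0,0,0],[0,0,-6.9],0],[[0,0,0],[0,0,-6.9],0],[[0,0,0],[0,0,-6.9],0],[[0,0,0],[0,0,-6.9],0],[[0,0,0],[0,0,-6.9],0],[[0,0,0],[0,0,-6.9],0]]}}

```text
clock: 13.98
eef_pos: [0.5237, -0.1708, 0.2453]
tool_rot: [0.449, 0.894, -0.0, -0.0]
ft_force: [1.1, -0.8, -1.1]
grip_width: 0.0233
grasp_force: 58.6
```

{"fn": "drive_tool", "kwargs": {"increments": [[[0,0,0],[0,0,-6.9],0],[[0,0,0],[0,0,-6.9],0],[[0,0,0],[0,0,-6.9],0],[[0,0,0],[0,0,-6.9],0],[[0,0,0],[0,0,-6.9],0],[[0,0,0],[0,0,0],0],[[0,0,0],[0,0,0],0],[[0,0,0],[0,0,0],0]]}}

```text
clock: 14.65
eef_pos: [0.5237, -0.1708, 0.2453]
tool_rot: [0.69, 0.723, -0.0, -0.0]
ft_force: [-0.2, -0.1, -0.5]
grip_width: 0.0233
grasp_force: 58.7
```

```bash
python3 -c "
from m import *
meas()"
```

```text
t 15.2 tcp [ 0.524 -0.171  0.245] rot [ 0.691  0.723 -0.    -0.   ] du upper,lower [[ 0.354  0.318  7.   ]
 [-0.339  0.303  9.   ]]
```

Run:
```python
from m import *
L=[camera('side') for _ in range(8)];c=L[0]
g=np.mean([q['image'].astype(float) for q in L],0).astype(np.uint8);np.save('side3.npy',g)
for n in(2,3):
    G=cv2.cvtColor(np.load(f'side{n}.npy'),cv2.COLOR_RGB2GRAY)
    print(n)
    for r in range(183,221,2): print(r,G[r,302:322])
```

```text
2
183 [153 158 152 112 121 124 129 112  79  90  93  91  91  91  91  94 155 156
 157 156]
185 [154 157 158  97  84  87  85  85  92  92  92  91  92  91  92  94 155 156
 155 156]
187 [154 158 158 157 147 127  86  84  92  92  92  94  87  71 146 148 157 156
 156 157]
189 [154 157 158 157 156 156 154 101 127 134 133 153 157 156 156 157 156 157
 156 156]
191 [154 157 157 156 156 156 155 102 133 139 137 156 157 156 156 157 157 157
 157 156]
193 [155 158 158 156 157 156 155 113 134 137 135 156 156 157 156 157 157 156
 156 155]
195 [154 158 158 156 156 155 131 112 135 138 134 155 156 156 156 156 155 155
 156 156]
197 [154 159 157 156 156 156 130 118 134 137 133 155 156 155 156 156 155 156
 155 156]
199 [156 159 158 157 157 156 132 120 134 138 132 156 156 155 156 156 156 156
 156 156]
201 [155 158 158 156 156 155 131 113 134 137 134 154 156 157 156 156 155 156
 156 155]
203 [155 158 157 156 157 156 151 126 125 126 125 155 156 156 156 156 155 156
 155 155]
205 [155 159 158 156 157 156 154 138 135 136 132 155 156 156 155 156 156 156
 156 155]
207 [155 159 158 157 157 156 154 137 136 135 119 153 1
[... 1509 characters left out ...]
155]
205 [155 159 157 156 156 156 154 158  83 130 135 133 155 155 155 155 155 155
 155 155]
207 [155 158 158 157 156 155 154 158 112 130 136 133 154 156 156 155 156 156
 156 156]
209 [155 159 158 156 156 156 153 158 113 132 136 132 155 156 156 155 156 155
 155 155]
211 [156 158 158 156 157 156 137 157 114 131 137 133 155 156 156 155 156 156
 155 155]
213 [155 159 158 157 156 156 132 156 114 133 136 131 154 156 169 187 173 205
 204 203]
215 [183 175 185 183 219 218 205 189 118 133 136 130 194 195 188 181 174 168
 161 160]
217 [221 218 215 211 204 197 189 183 117 133 136 130 157 157 157 157 157 157
 157 156]
219 [170 172 165 160 159 158 156 157 156 150 153 146 155 155 155 155 155 155
 155 155]
```

{"fn": "drive_tool", "kwargs": {"increments": [[[0,0,0],[0,0,6.9],0],[[0,0,0],[0,0,6.9],0],[[0,0,0],[0,0,6.9],0],[[0,0,0],[0,0,6.9],0],[[0,0,0],[0,0,6.9],0],[[0,0,0],[0,0,6.9],0],[[0,0,0],[0,0,6.9],0],[[0,0,0],[0,0,6.9],0]]}}

```text
clock: 16.27
eef_pos: [0.5237, -0.1709, 0.2453]
tool_rot: [0.275, 0.961, -0.0, 0.0]
ft_force: [-0.1, -0.3, -0.3]
grip_width: 0.0229
grasp_force: 58.8
```

{"fn": "drive_tool", "kwargs": {"increments": [[[0,0,0],[0,0,6.9],0],[[0,0,0],[0,0,6.9],0],[[0,0,0],[0,0,6.9],0],[[0,0,0],[0,0,6.9],0],[[0,0,0],[0,0,6.9],0],[[0,0,0],[0,0,0],0],[[0,0,0],[0,0,0],0],[[0,0,0],[0,0,0],0]]}}

```text
clock: 16.93
eef_pos: [0.5237, -0.1708, 0.2453]
tool_rot: [-0.018, 1.0, 0.0, -0.0]
ft_force: [-0.8, -0.7, -1.1]
grip_width: 0.0232
grasp_force: 58.8
```

Run:
```python
from m import *
L=[camera('side') for _ in range(8)];c=L[0]
g=np.mean([q['image'].astype(float) for q in L],0).astype(np.uint8);np.save('side4.npy',g)
o=get_obs();print(o['clock'],o['eef_pos'],o['tool_rot'])
x,y,z=o['eef_pos'];print(proj(c,[[x,y,z-.025],[x,y,z-.097]]))
G=cv2.cvtColor(g,cv2.COLOR_RGB2GRAY)
for r in range(187,221,3): print(r,G[r,302:322])
```

```text
17.3333 [ 0.524 -0.171  0.245] [-0.019  1.     0.    -0.   ]
[[311.969 190.25 ]
 [311.451 216.889]]
187 [153 158 157 156 156 155 151 149  77  91  94  91 105 146 147 147 145 155
 155 156]
190 [153 157 157 157 156 156 154 157 156 128 134 137 134 155 155 156 156 156
 155 156]
193 [154 157 158 156 157 156 154 157 156 129 136 136 132 155 156 156 157 156
 155 155]
196 [154 156 157 156 156 156 130 157 156 129 135 136 129 155 155 155 155 155
 155 155]
199 [154 158 157 156 156 155 131 156 156 130 136 137 106 154 155 155 155 155
 155 155]
202 [154 157 157 156 156 155 131 157 156 102  91  86  99 154 155 155 155 155
 155 154]
205 [155 158 157 155 155 156 154 157 155 131 137 135 104 153 155 155 155 154
 155 156]
208 [154 158 157 156 156 155 154 157 155 133 137 134 101 153 155 156 155 155
 155 155]
211 [154 158 157 157 157 156 136 156 155 134 136 135  82 153 155 155 155 155
 155 156]
214 [160 158 159 156 150 146 149 156  91 131 137 134 170 204 205 203 194 195
 187 181]
217 [221 218 215 210 204 196 189 182 160 135 136 133 158 157 156 155 156 156
 156 156]
220 [156 158 156 156 156 156 156 155 155 155 155 155 155 155 154 155 155 154
 155 155]
```

{"fn": "drive_tool", "kwargs": {"increments": [[[0,18,0],[0,0,0],0],[[-1,34,0],[0,0,0],0],[[-1,38,0],[0,0,0],0],[[-1,38,0],[0,0,0],0],[[-1,38,0],[0,0,0],0],[[-1,38,0],[0,0,0],0],[[-1,38,0],[0,0,0],0],[[0,38,0],[0,0,0],0]]}}

```text
clock: 18.0
eef_pos: [0.5172, 0.1109, 0.2456]
tool_rot: [-0.019, 1.0, 0.0, 0.0]
ft_force: [0.5, -0.3, -0.8]
grip_width: 0.0236
grasp_force: 58.9
```

{"fn": "drive_tool", "kwargs": {"increments": [[[0,35,0],[0,0,0],0],[[0,28,0],[0,0,0],0],[[0,15,0],[0,0,0],0],[[0,5,0],[0,0,0],0],[[0,0,0],[0,0,0],0],[[0,0,0],[0,0,0],0],[[0,0,0],[0,0,0],0],[[0,0,0],[0,0,0],0]]}}

```text
clock: 18.67
eef_pos: [0.5178, 0.1908, 0.2454]
tool_rot: [-0.018, 1.0, -0.0, 0.0]
ft_force: [-0.2, 0.1, -1.1]
grip_width: 0.023
grasp_force: 58.9
```

{"fn": "drive_tool", "kwargs": {"increments": [[[0,0,-10],[0,0,0],0],[[0,0,-10],[0,0,0],0],[[0,0,0],[0,0,0],0],[[0,0,0],[0,0,0],0],[[0,0,0],[0,0,0],0],[[0,0,0],[0,0,0],0],[[0,0,0],[0,0,0],0]]}}

```text
clock: 19.25
eef_pos: [0.5179, 0.1923, 0.2257]
tool_rot: [-0.019, 1.0, 0.0, 0.0]
ft_force: [0.3, -0.9, -1.5]
grip_width: 0.0232
grasp_force: 58.9
```

Run:
```python
from m import *
A=[]
for n in('side','top'):
    L=[camera(n) for _ in range(6)];c=L[0]
    g=np.mean([q['image'].astype(float) for q in L],0).astype(np.uint8);np.save(n+'5.npy',g)
    A.append(cv2.resize(g[150:210,230:280] if n=='side' else g[190:250,180:230],(400,480),interpolation=0))
    o=get_obs();x,y,z=o['eef_pos'];print(n,proj(c,[[x+.003,y,z-.097],[x+.003,y,z-.052],[.5206,.1929,.1],[.5306,.1929,.1],[.5206,.2029,.1]]))
print(o['clock'],np.round(o['eef_pos'],4),o['tool_rot'])
save('d.png',np.hstack(A))
```

```text
side [[251.19  177.585]
 [250.532 164.311]
 [251.478 185.714]
 [254.293 185.12 ]
 [250.226 184.68 ]]
top [[200.506 218.143]
 [197.572 215.762]
 [201.954 219.581]
 [202.033 215.753]
 [198.089 219.584]]
19.85 [0.518 0.192 0.225] [-0.019  1.    -0.     0.   ]
```

View pics/d.png

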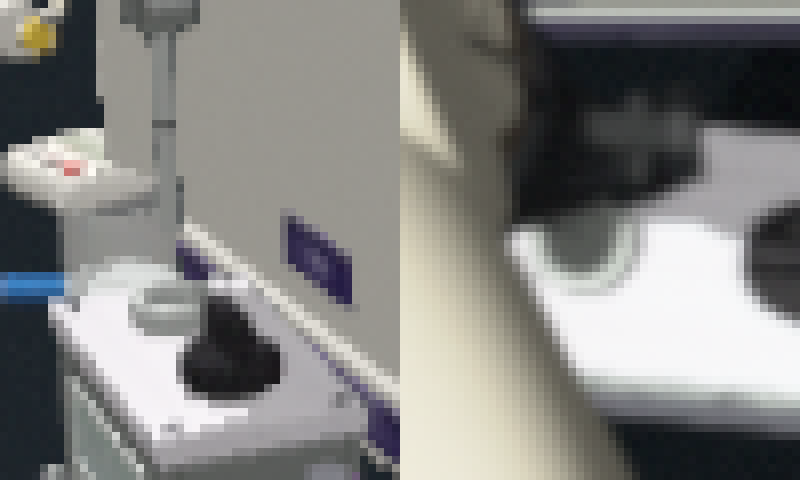

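The side half shows the rod at zoom x≈152–178, with its tip near y≈235 above the collar ring (left edge 128, centre ≈172). The top view has the rod hidden by the hand. I'll check the numbers.

Run:
```python
from m import *
G=cv2.cvtColor(np.load('side5.npy'),cv2.COLOR_RGB2GRAY);G1=cv2.cvtColor(np.load('side1.npy'),cv2.COLOR_RGB2GRAY)
print('cols 244..264')
for r in range(156,184): print(r,G[r,244:256])
print('before');
for r in range(182,196): print(r,G1[r,242:264], G[r,242:264])
```

```text
cols 244..264
156 [150 150 150 150 146 135 135 103 149 149 150 150]
157 [150 150 150 150 150 135 135 105 149 150 151 150]
158 [151 150 151 151 150 134 134 104 149 150 150 151]
159 [150 150 151 150 151 133 134 116 148 150 151 149]
160 [150 151 151 150 151 134 135 124 150 150 150 150]
161 [150 151 151 150 151 133 135 126 150 151 150 150]
162 [151 150 150 150 150 132 135 128 150 150 150 150]
163 [150 150 151 151 150 132 135 130 149 150 149 151]
164 [150 150 150 151 150 131 135 131 150 150 150 150]
165 [150 150 150 151 150  90  91  79 149 150 151 151]
166 [150 150 150 151 151 125 126 120 150 150 150 150]
167 [150 150 150 151 151 121 134 130 149 150 151 150]
168 [151 151 150 150 151 110 134 129 149 150 150 150]
169 [152 150 151 151 151 113 134 130 150 150 150 150]
170 [166 150 151 149 151 131 134 131 149 150 150 149]
171 [194 185 186 155 151 142 135 131 150 151 150 151]
172 [180 177 178 171 173 153 135 132 108 148 150 150]
173 [172 170 169 169 157 129 134 133  83 148 151 150]
174 [167 155 144 130 120 120 133 133 106 149 151 150]
175 [123 120 114 109 109 117 133 133  99 149 150 150]
176 [1
[... 2336 characters left out ...]
2 241  85  30  29  30  28  28  30
  31  32  30  34] [241 240 240 241 242 239 233 233 232 232 232 169  94  55  36  27  27  26
  27  27  75 108]
193 [251 251 251 251 253 253 254 254 252 253 230  79  30  30  29  31  33  32
  32  32  30  29] [241 241 241 241 242 243 243 244 242 242 219 113  52  46  45  33  28  29
  29  32  45  42]
194 [251 253 252 252 251 253 253 254 253 252 166  58  30  32  29  30  36  34
  48  50  48  50] [241 242 241 241 241 242 244 244 243 242 153  59  49  49  49  45  34  28
  24  28  35  30]
195 [250 252 252 252 252 252 253 254 254 254 135  72  46  48  43  44  46  49
  54  51  44  37] [240 242 242 242 241 242 242 243 244 244 126  40  43  48  45  44  43  33
  26  30  30  29]
```

The rod is in line with the hole, with u≈251.4 for the rod against 251.2 for the rim. The mark is at about TCP −52 mm, so I lower by 73 mm.

{"fn": "drive_tool", "kwargs": {"increments": [[[0,0,-4],[0,0,0],0],[[0,0,-5],[0,0,0],0],[[0,0,-5],[0,0,0],0],[[0,0,-5],[0,0,0],0],[[0,0,-5],[0,0,0],0],[[0,0,-5],[0,0,0],0],[[0,0,-5],[0,0,0],0],[[0,0,0],[0,0,0],0]]}}

```text
clock: 20.52
eef_pos: [0.5169, 0.1919, 0.1898]
tool_rot: [-0.019, 1.0, -0.0, -0.001]
ft_force: [-0.3, 0.0, -0.9]
grip_width: 0.0231
grasp_force: 58.9
```

Run:
```python
from m import *
L=[camera('side') for _ in range(6)];c=L[0]
g=np.mean([q['image'].astype(float) for q in L],0).astype(np.uint8)
G=cv2.cvtColor(g,cv2.COLOR_RGB2GRAY)
o=get_obs();print(o['clock'],np.round(o['eef_pos'],4),o['ft_force'])
for r in range(172,192): print(r,G[r,242:260])
```

```text
20.8167 [0.518 0.192 0.192] [-0.679  1.102 -0.874]
172 [181 182 181 178 178 171 173 144 136 132 133 151 150 150 149 150 151 151]
173 [174 173 171 170 170 169 158 124 135 133  95 149 150 150 149 151 150 150]
174 [168 169 168 155 143 131 120 115 135 133 103 148 150 150 150 151 150 151]
175 [143 141 123 120 115 110 108  97 111 108  82 149 149 150 150 150 151 150]
176 [114 114 107 109 125 142 119 121 113 107 100 150 150 150 150 150 150 151]
177 [144 145 145 146 140 143 138 131 131 129 115 177 151 150 150 150 150 150]
178 [144 145 145 145 142 143 142 136 133 133 105 219 200 169 151 150 150 151]
179 [142 142 143 144 143 142 142 136 134 134  99 187 222 219 168 152 150 151]
180 [142 143 143 143 143 142 142 135 133 135 104 145 174 214 219 183 153 150]
181 [142 142 142 143 143 142 141 136 132 135 111  85 128 168 203 220 201 157]
182 [142 166 167 182 181 163 161 138 133 134 116  55  67 125 162 201 223 196]
183 [173 176 215 217 217 215 214 202 138 134 119  56  47  66 105 149 188 211]
184 [215 216 223 223 223 223 221 213 140 134 124  59  49  48 150 164 118 190]
185 [212 213 213 211 222 221 218 191 139 134 126 129 139 139 203 172 140 192]
186 [229 229 229 233 226 207 158 145 134 134 127 131 129 120 143 128 141 177]
187 [239 240 241 241 206 217 151 130 133 135 127 117 132 100  67  66  80 147]
188 [241 242 242 242 161 183 183 202 212 202 189 162 142  88  36  38  36  76]
189 [240 242 242 242 170 147 153 161 167 159 153 144 134  83  30  28  33  33]
190 [240 240 242 243 196 138 137 136 137 136 134 133 129  81  32  24  27  35]
191 [241 240 241 241 236 211 145 143 139 138 137 139 144  74  31  25  25  29]
```

{"fn": "drive_tool", "kwargs": {"increments": [[[0,0.5,-5],[0,0,0],0],[[0,0,-5],[0,0,0],0],[[0,0,-5],[0,0,0],0],[[0,0,-5],[0,0,0],0],[[0,0,-5],[0,0,0],0],[[0,0,-5],[0,0,0],0],[[0,0,-5],[0,0,0],0],[[0,0,-3],[0,0,0],0]]}}

```text
clock: 21.48
eef_pos: [0.5173, 0.1925, 0.1523]
tool_rot: [-0.019, 1.0, -0.0, -0.001]
ft_force: [-1.1, 0.3, -1.6]
grip_width: 0.0235
grasp_force: 58.9
```

{"fn": "drive_tool", "kwargs": {"increments": [[[0,0,-1],[0,0,0],0],[[0,0,0],[0,0,0],0],[[0,0,0],[0,0,0],0],[[0,0,0],[0,0,0],0],[[0,0,0],[0,0,0],0],[[0,0,0],[0,0,0],0]]}}

```text
clock: 21.98
eef_pos: [0.5179, 0.1927, 0.1526]
tool_rot: [-0.019, 1.0, 0.0, 0.0]
ft_force: [0.2, -0.1, -1.7]
grip_width: 0.0232
grasp_force: 58.9
```

Run:
```python
from m import *
L=[camera('side') for _ in range(6)];c=L[0]
g=np.mean([q['image'].astype(float) for q in L],0).astype(np.uint8)
G=cv2.cvtColor(g,cv2.COLOR_RGB2GRAY)
o=get_obs();print(o['clock'],np.round(o['eef_pos'],4),o['ft_force'],o['tool_rot'])
print(o['eef_pos']*1000)
for r in range(172,191): print(r,G[r,242:260])
save('e.png',cv2.resize(g[140:200,230:280],(500,600),interpolation=0))
```

```text
22.2833 [0.518 0.193 0.152] [ 0.197 -0.83  -1.608] [-0.019  1.     0.     0.   ]
[517.691 192.646 152.357]
172 [182 183 181 179 105  89  81 126 129 124 124 126 117  87 148 150 150 150]
173 [174 173 171 170 114  90  80 100 115 118 109 101  97  75 149 150 150 150]
174 [168 168 167 156 112  90  79  92  95  94  92  89  90  76 148 151 150 150]
175 [143 141 124 118 110  99  85  93  90  92  93  70 140 141 149 150 151 150]
176 [114 114 109 109 126 141 115 104 105 128  86 138 150 150 151 150 151 150]
177 [145 145 146 146 141 143 139 122 129 135  93 175 151 150 150 151 151 150]
178 [144 146 145 145 143 142 142 124 133 135 101 218 200 168 151 150 150 150]
179 [143 142 143 144 144 142 142 130 133 135 103 187 222 219 168 153 151 150]
180 [142 143 144 143 143 142 142 133 133 134 104 144 174 214 219 184 153 151]
181 [141 141 143 143 143 142 141 128 132 135 109  83 128 168 202 220 201 157]
182 [143 166 167 182 182 164 161 127 131 135 123  55  69 125 163 202 223 196]
183 [172 177 214 218 217 216 214 193 136 136 125  58  45  64 105 149 188 211]
184 [215 216 222 223 223 223 222 204 136 135 127  60  49  47 151 165 134 190]
185 [212 213 213 212 223 221 218 191 134 136 130 132 140 139 162 210 202 233]
186 [229 229 229 233 225 206 159 146 117 117  95 114 129 120 119 151 206 241]
187 [240 241 241 241 206 217 151 131 112  98  99 111 132  99  59  60 118 178]
188 [241 242 242 242 160 183 182 202 211 200 152 143 141  88  32  33  33  75]
189 [240 241 243 242 170 146 153 161 167 159 140 137 134  83  29  28  31  33]
190 [240 240 241 242 196 138 136 136 137 136 135 134 129  80  28  27  27  36]
```

View pics/e.png

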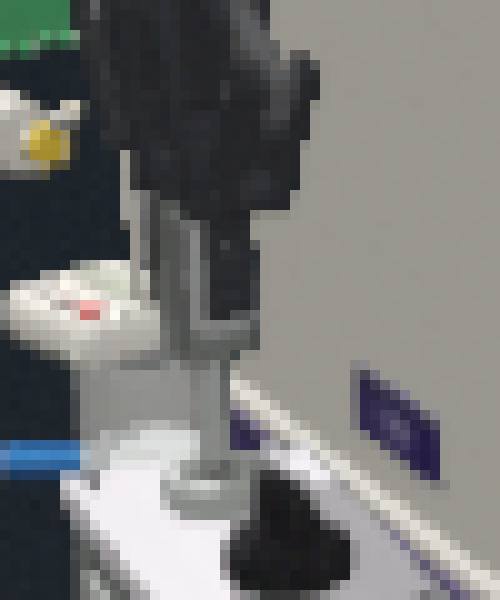

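The picture shows the rod standing centred in the collar at ~(208,470), with the dark ring just at the rim (image rows 186–187). The cap is open. Handing in.

```bash
python3 -c "
from workcell import job_done
print(job_done())"
```

```text
the job is handed in; nothing more can be done
None
```

I handed the job in at about 22 s: the vent cap is open at its stop, and the probe is held upright and centred in the guide hole with its ring mark level with the collar rim. The hand-in call gave no verdict, so whether it passed is unknown; the final position comes from my own camera measurements.

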